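# Open the dust filter unit

### The job

Open the dust filter unit on the desk so that the filter under its cover lies bare: with the fingertips, press the square snap tab in front of the cover fully in, then push the released cover along its runners, off its seat and clear of the two lips that held its edges, so that it rests flat on the free end of the runners. Do not lift the cover, and leave the other things on the desk where they are.

Things in the scene. Friction and masses are not known exactly. Their poses are not given: they have to be found in the camera images.
- filter_unit: the filter unit: low white case 104 (x) x 231 (y) x 50 mm, fixed to the desk, turned differently each time. Origin: on the desk under the middle of the closed cover; z up; the cover slides off along -y. Case from y = +85 to -148 mm. Heights over the desk: floor 34, two runners under the cover 38 (x = 24 to 43 mm on each side, y = +45 to -142), side walls 44 (x = 43 to 52), beside the seat 50
- finger_floor (a point): on the floor (34 mm high) behind the closed cover, 64 mm from the unit's origin along +y, 24 mm behind the cover: free room for a finger from y = +40 to +85, 86 mm wide; only two corner stops (x = 32 to 43 mm on each side, y = 42 to 48, top 44 mm) keep the cover from going back
- lip_ends (a point): midway between the front ends of the two lips, at their top (50 mm over the desk, y = -40 of the unit). The lips run beside the seat from y = +44 to -40 and reach in to x = 35 mm on each side over the cover's edges (underside 45.5 mm), so 70 mm stays open between them
- runner_end (a point): face of the end stop that ends the runners, 46 mm high, at y = -143 of the unit; this point is at the runners' height, 38 mm. Mind the big monitor over the back of the desk: its lower edge is 0.12 m up, its left end comes as near as x = 0.56, y = 0.36 of the world, and from there it runs back to x = 0.92, y = -0.26
- filter_cover: grey cover, loose, about 80 g, 82 (x) x 80 (y) mm: flange 5 mm thick with a ribbed raised middle 60 mm wide, 80 long, 16 high (top 54 mm over the desk). Origin: centre of its underside. Closed it lies on the runners at y = 0 of the unit, within 1 mm, axes as the unit's. It can go about 103 mm along -y to the end stop; the lips are cleared after 80 mm. Under it a pleated filter, top 36 mm high
- cover_rear (a point): middle of the cover's rear end face (its +y end), 10 mm over its underside, 48 mm over the desk; a push here along -y moves the cover
- tab_top (a point): top of the snap tab, 2 mm from its centre, moves with it; 63 mm from the unit's origin along -y, 23 mm in front of the closed cover's edge. The tab is a grey block with four ridges, 34 (x) x 36 (y) mm, from y = -43 to -79 mm of the unit, top 46 mm over the desk when out; the cover beside it stands 8 mm higher, and its edge begins about 3 mm from the tab
- snap_tab (a joint): how far the tab is pressed straight down, m: 0 out (it may start up to 0.0015 in), 0.010 fully in: top 36 mm over the desk, below the runners, and the cover passes over it. It counts as fully in from 0.0085. It yields at about 5 N over its whole travel, has no spring and stays where it is left
- objective_case_0: bystander: round white pot with a wider black screw lid, 45 mm across, 66 mm high, origin under its centre
- filter_cube_0: bystander: black cube with a round window, 39x40x37 mm, origin under its centre
- mount_bottle: bystander: small amber bottle with a white cap, 27 mm across, 62 mm high, origin under its centre
- timer: bystander: bench timer with a display, 41x68x50 mm, origin under its centre
Things that resemble listed ones, but are neither listed nor needed, are in the scene too. Of the things like the filter_cover, leave any that is orange, turquoise or yellow; of the rest the larger one is meant.

How it is judged:
By the outcome, as a careful person would: the job done as asked, in the order asked, and still so for the second after the job is handed in, with the robot touching nothing.
It also fails if it takes over 40 s, if anything falls off the work surface, if the arm or the gripper's body presses on something with over 40 N, if the wrist force passes 120 N, or if a joint passes its speed limit or range.

### The arm

A 6-joint arm with a two-finger parallel gripper is mounted at the origin on a cart in front of the work surface, level with it; the furniture and walls round the work are solid. World frame = base frame: x ahead of the robot, y to its left, z up, the work surface at z = 0. Lengths are in mm, angles in degrees, forces in N, time in s.
With the tool pointing down it reaches from about 300 to 850 mm from the base axis. Payload 4.2 kg.
Tool frame: the origin (TCP) lies at the centre of the arm's flange, where the gripper is bolted on; the fingertips stand 191 mm ahead of it and the grasp point (between the pads) lies 172 mm ahead of it; y points along the fingers, x is the direction in which the jaws open and shut, and the axes are right-handed (so a half turn about y gives the same grasp; the last joint's range is limited). The gripper opens to 91 mm and grips with 3 to 60 N. Pads are 32 mm wide; open, the fingers measure 118 mm over their backs; the gripper's body (76 mm by 178 mm) begins 60 mm behind the grasp point.
Start: joints at [68.297, 18.312, 89.639, -0, 72.044, -1.146], TCP at [201.908, 538.383, 404.776] pointing down, gripper open.
Joint ranges: [-177.97, 177.97], [-48.28, 115.42], [12.27, 149.76], [-77.06, 257.06], [2.81, 150.46], [-146.56, 146.56]. Speed limits (degrees/s): [147.25, 147.25, 180, 180, 180, 180].

### API

Orientations are given as [roll, pitch, yaw] about the fixed x, y, z axes, in that order (R = Rz(yaw) Ry(pitch) Rx(roll)).
In Python, from workcell import env gives the robot as it stands.
- The arm moves only by the tool carry_out, never from a script. Its argument "increments" is a list of rows, each a list of 3 entries, a list of its own where there are three numbers: the turn, a rotation vector about the tool's x, y, z in rad, then the shift along the tool's x, y, z in mm, then the closure, from 0 (fully open) to 1 (shut). In form: [[[wx, wy, wz], [dx, dy, dz], claw], ...]. A call has 1 to 10 rows; each row is the pose to reach, as a shift and turn from the pose commanded when the call began, along the tool's axes at that moment; what a row does not reach only later rows make up. A row lasts 1/12 s, in which the tool goes at most 41.7 mm and 7.16 degrees, less where a joint would pass 70% of its speed; a pose out of reach is approached as far as the arm can. A call with a gripper value outside its range is refused whole. The fingers move at their own pace and stop on an object; "force" is the grip in N (left out, the last holds). Time passes only in rows, so rows that repeat a pose let the fingers close. It gives the time, the measured TCP pose, the force and the opening at its end, in the units of the state.
- env.state(): the state, without advancing time (a new reading comes with each control period).
- env.grab_frame(name): name is "scene" or "top"; returns a dict with "frame" (384x512x3 uint8, blue, green, red), "z_map" (384x512 float32, mm along the optical axis (not along the pixel's ray), 0 where there is no reading), "camera_matrix" (3x3 intrinsics, pixels), "k1" (the pictures are not rectified: a ray, as slopes to the right and down, at radius r is drawn at 1 + k1 r^2 times it, then the intrinsics apply), "rvec" (rotation vector, rad) and "tvec" (3), from world to camera coordinates, as OpenCV has them. Camera axes: x right, y down, z forward; pixel columns grow to the right and rows downward; lengths in mm; the calibration is good to about 2 mm. A picture is of the moment at which its call begins.
- env.job_done(): hands the job in, once; it reports no verdict.
The state is a dict: "time_s": time; "qpos": joint angles; "qvel": joint speeds; "effort": joint torques, N m; "ee_pos": TCP position; "ee_rot": TCP orientation; "force": force on the tool from outside, world axes, zero at the start; "torque": the same for the moment, N m; "gripper_width": finger opening in mm.
Only numpy, scipy, OpenCV 4.12 (cv2) and the standard library are available. Lean on these libraries where they do the work, as an engineer would, in place of code of your own. Each camera call takes 0.05 s, during which the arm holds its last target. There are 200 camera calls.

## Working session

There is one attempt and no reset: what is moved stays moved. The work goes in short steps, Python scripts to look and compute and a tool call to move; the robot and the scene stay as the last step left them, time stands still between calls to the robot, and variables do not carry over. Pictures are saved under pics/ and viewed, about 8 in all and at most 12, crops included, and the job is handed in when it is done.

Besides the shell and the picture viewer there is one more tool, called after "Call:" in YAML: its name, and indented under it one key for each argument. carry_out: Moves the arm, as the interface text tells. Its arguments: {"type":"object","properties":{"increments":{"type":"array","items":{"type":"array"}},"force":{"type":"number"}},"required":["increments"]}

```bash
mkdir -p pics
cat > h.py <<'E'
import numpy as np, cv2
from workcell import env
def grab(n,save=None):
    f=env.grab_frame(n)
    np.savez(f'/tmp/{n}.npz',**{k:np.array(v) for k,v in f.items()})
    if save: cv2.imwrite(save,f['frame'])
    return f
def load(n): return dict(np.load(f'/tmp/{n}.npz'))
def ray(f,u,v):
    K=np.array(f['camera_matrix']);k=float(f['k1'])
    d=np.array([(u-K[0,2])/K[0,0],(v-K[1,2])/K[1,1]]);s=d.copy()
    for _ in range(20): s=d/(1+k*(s@s))
    return np.array([s[0],s[1],1.])
def world(f,u,v,z=None):
    R=cv2.Rodrigues(np.array(f['rvec'],float))[0];t=np.array(f['tvec'],float).ravel()
    r=ray(f,u,v);c=-R.T@t;d=R.T@r
    if z is None: return c+d*float(f['z_map'][int(round(v)),int(round(u))])
    return c+d*(z-c[2])/d[2]
def proj(f,P):
    P=np.atleast_2d(np.array(P,float));K=np.array(f['camera_matrix'])
    return cv2.projectPoints(P,np.array(f['rvec'],float),np.array(f['tvec'],float),K,np.array([float(f['k1']),0,0,0]))[0].reshape(-1,2)
E
python3 - <<'E'
from h import *
a=grab('scene');b=grab('top')
cv2.imwrite('pics/a.png',cv2.resize(np.vstack([a['frame'],b['frame']]),(450,600*450//450)) if 0 else np.hstack([cv2.resize(x['frame'],(400,300)) for x in (a,b)]))
cv2.imwrite('pics/top.png',cv2.resize(b['frame'],(800,600),interpolation=cv2.INTER_CUBIC))
cv2.imwrite('pics/scene.png',cv2.resize(a['frame'],(800,600),interpolation=cv2.INTER_CUBIC))
print(env.state())
E
```

```text
{'time_s': 0.1, 'qpos': array([ 6.82987858e+01,  1.83465088e+01,  8.96973146e+01, -1.12442074e-03,
        7.20451584e+01, -1.14716481e+00]), 'qvel': array([-0.07479095,  0.02915108, -0.12686235, -0.04225395, -0.04298664,
       -0.04778954]), 'effort': array([-4.11258516e-04, -4.13341892e+01, -2.32508665e+01,  7.28957285e-02,
        4.22726444e-02, -5.57999897e-05]), 'ee_pos': array([201.83645181, 538.25471919, 404.03310388]), 'ee_rot': array([-8.99992875e+01,  8.89853120e-02,  6.94462986e+01]), 'force': array([-0.52620888, -0.52097375,  0.55335875]), 'torque': array([-0.00542963,  0.02043808,  0.03954882]), 'gripper_width': 91.1402942947931}
```

View pics/top.png

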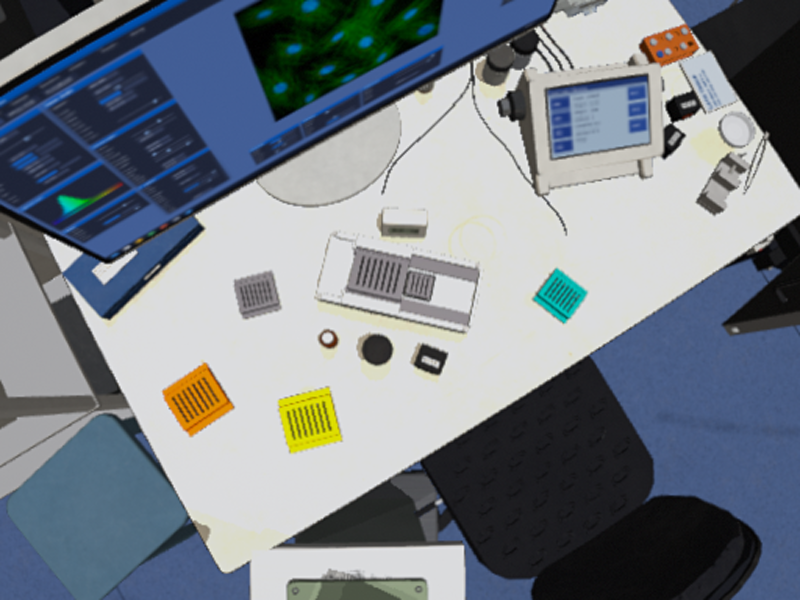

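View pics/scene.png

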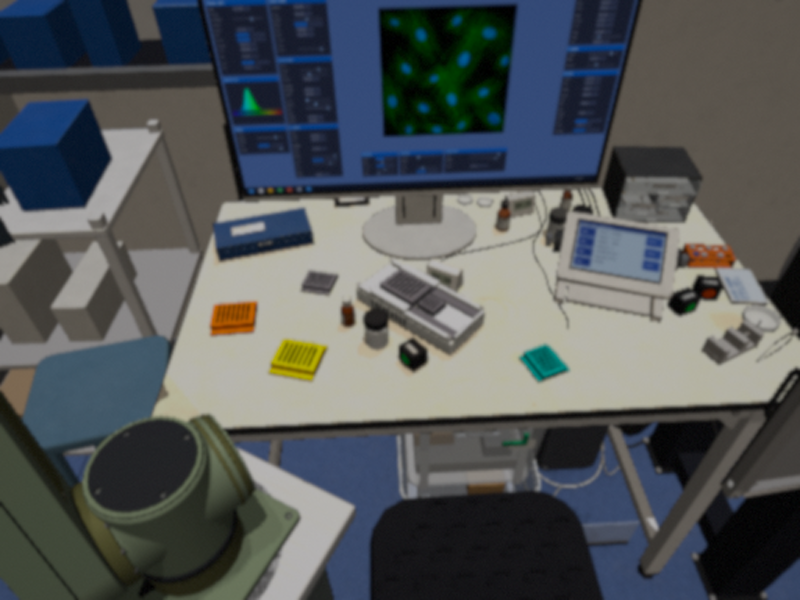

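The top view shows the white unit at about (320–480, 232–332), with its grey cover at (378,272) and the tab at (420,286). The free end points right. The cover lookalikes are the loose grey one (257,294), orange (198,399), yellow (310,420) and turquoise (560,295). The one meant is grey and the larger of the two, so it's the one seated in the unit. I'll confirm that in an enlarged crop.

Run:
```python
from h import *
b=load('top')
c=b['frame'][140:220,145:315]
cv2.imwrite('pics/crop.png',cv2.resize(c,None,fx=4.7,fy=4.7,interpolation=cv2.INTER_CUBIC))
R=cv2.Rodrigues(b['rvec'])[0];print('cam',-R.T@b['tvec'].ravel(), b['camera_matrix'][0,0],b['k1'])
for u,v in [(378,272),(420,286),(340,262),(455,292),(257,294),(330,340),(376,349),(430,358),(404,215),(395,210)]:
    print(u,v,world(b,u*.64,v*.64).round(1))
```

```text
cam [387.84101103 -34.22636207 948.15240897] 401.46757120911695 -0.12631765430015832
378 272 [548.6 -37.9  56.6]
420 286 [529.2 -99.   45.6]
340 262 [568.3  18.2  33.9]
455 292 [ 521.7 -151.6   32.9]
257 294 [524.8 144.9  13.4]
330 340 [450.9  31.1  61. ]
376 349 [437.1 -33.8  67. ]
430 358 [ 424.7 -112.1   35.6]
404 215 [635.3 -77.3  48.7]
395 210 [642.5 -64.1  50.5]
```

View pics/crop.png

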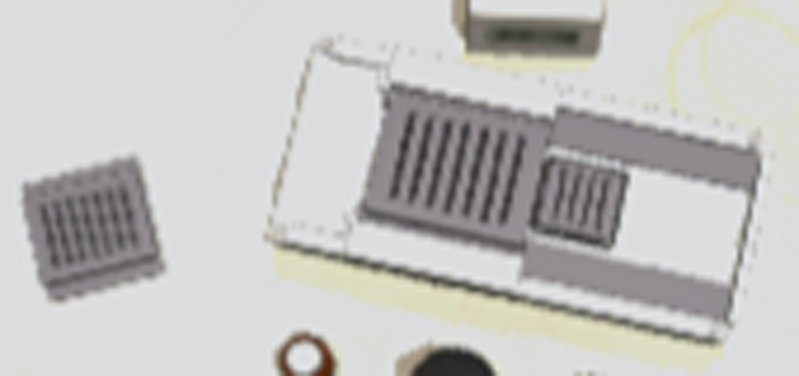

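The crop shows the closed cover in the unit at crop px (380–550, 90–245), clearly larger than the loose grey one. The tab with four ridges is at (582,201), with the runners to its right. Next I'll fit the unit's pose.

```bash
cat > fit.py <<'E'
from h import *
from scipy.optimize import minimize
def cloud(b,step=1):
    vs,us=np.mgrid[0:384:step,0:512:step]
    K=b['camera_matrix'];p=np.stack([us,vs],-1).reshape(-1,1,2).astype(float)
    n=cv2.undistortPoints(p,K,np.array([float(b['k1']),0,0,0])).reshape(-1,2)
    z=b['z_map'][::step,::step].reshape(-1).astype(float)
    R=cv2.Rodrigues(b['rvec'])[0];t=b['tvec'].ravel()
    P=(np.c_[n,np.ones(len(n))]*z[:,None]-t)@R
    return P[z>0]
def model(x,y,yc=0,tab=46):
    ax=abs(x);h=np.zeros_like(x)
    case=(ax<52)&(y<85)&(y>-148)
    h[case]=34
    h[case&(ax>24)&(ax<43)&(y<45)&(y>-142)]=38
    h[case&(ax>43)]=44
    h[case&(y<-143)]=46
    h[(ax<17)&(y<-43)&(y>-79)]=tab
    d=abs(y-yc)<40
    h[(ax<41)&d]=43; h[(ax<30)&d]=54
    h[case&(ax>35)&(y>-40)&(y<44)]=50
    return h
def fit(b,p0):
    P=cloud(b);P=P[(abs(P[:,0]-p0[0])<220)&(abs(P[:,1]-p0[1])<220)]
    def loc(p):
        a=np.radians(p[2]);d=P[:,:2]-p[:2]
        return d@np.array([np.cos(a),np.sin(a)]),d@np.array([-np.sin(a),np.cos(a)])
    def cost(p):
        x,y=loc(p);m=(abs(x)<58)&(y<92)&(y>-154)
        c=0
        for dx,dy in ((0,0),(1,0),(-1,0),(0,1),(0,-1)): c=c+np.minimum(abs(P[m,2]-model(x[m]+dx,y[m]+dy)),12).mean()
        return c/5
    best=min((minimize(cost,[p0[0]+i,p0[1]+j,p0[2]+k],method='Nelder-Mead',options=dict(initial_simplex=None)) for i in(-4,0,4) for j in(-4,0,4) for k in (-2,2)),key=lambda r:r.fun)
    return best
E
python3 - <<'E'
from fit import *
b=load('top')
# coarse: cover centre (548,-38); unit -y toward tab (529,-99)
d=np.array([548.6-529.2,-37.9+99]);ang=np.degrees(np.arctan2(d[1],d[0]))-90
r=fit(b,[548.6,-37.9,ang]);print(ang,r.x,r.fun)
p=r.x;a=np.radians(p[2]);ex=np.array([np.cos(a),np.sin(a)]);ey=np.array([-np.sin(a),np.cos(a)])
W=lambda x,y,z:np.r_[p[:2]+x*ex+y*ey,z]
im=cv2.resize(b['frame'],None,fx=4.7,fy=4.7,interpolation=cv2.INTER_CUBIC)
def rect(x0,x1,y0,y1,z,c):
    q=proj(b,[W(x0,y0,z),W(x1,y0,z),W(x1,y1,z),W(x0,y1,z)])*4.7+1.85
    cv2.polylines(im,[q.round().astype(int)],True,c,1)
rect(-52,52,-148,85,44,(0,0,255));rect(-30,30,-40,40,54,(0,255,0));rect(-17,17,-79,-43,46,(255,0,0));rect(-41,41,-40,40,43,(0,200,200))
cv2.imwrite('pics/ov.png',im[658:1034,790:1480])
for n,q in dict(finger=(0,64,34),rear=(0,40,48),tab=(0,-61,46),end=(0,-143,38)).items(): print(n,W(*q).round(1))
s=env.state();print(s['ee_pos'],s['ee_rot'])
E
```

```text
-17.61528219614263 [547.28232065 -38.04324054 -13.56522714] 2.0981166776923637
finger [562.3  24.2  34. ]
rear [556.7   0.8  48. ]
tab [533.  -97.3  46. ]
end [ 513.7 -177.1   38. ]
[201.83645181 538.25471919 404.03310388] [-8.99992875e+01  8.89853120e-02  6.94462986e+01]
```

View pics/ov.png

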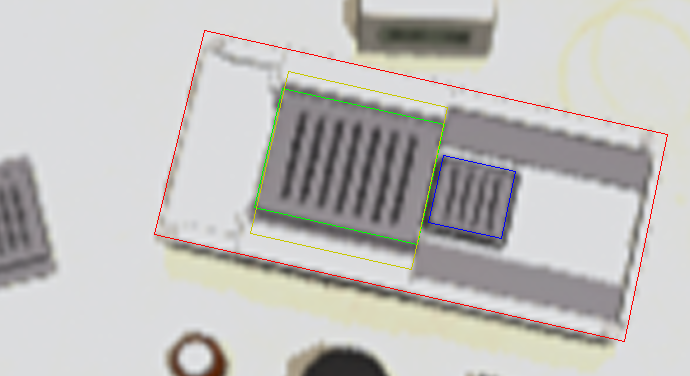

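```bash
cat > go.py <<'E'
from h import *
from scipy.spatial.transform import Rotation as Ro
PO=np.array([547.28,-38.04]);YA=-13.57
def U(x,y):
    a=np.radians(YA);return PO+x*np.array([np.cos(a),np.sin(a)])+y*np.array([-np.sin(a),np.cos(a)])
def go(x,y,ztip):
    s=env.state();R=Ro.from_euler('xyz',s['ee_rot'],degrees=True)
    T=Ro.from_euler('xyz',[-90,0,YA+90],degrees=True)
    tcp=np.r_[U(x,y),ztip+191]
    d=tcp-s['ee_pos'];print('t',round(s['time_s'],2),'pos',s['ee_pos'].round(1),'rot',s['ee_rot'].round(2),'F',s['force'].round(1),'w',s['gripper_width'].round(1))
    print('turn',(R.inv()*T).as_rotvec().round(4),'shift',R.inv().apply(d).round(1),'norm',np.linalg.norm(d).round(0))
    tip=s['ee_pos']+R.apply([0,191,0]);q=tip[:2]-PO;a=np.radians(YA)
    print('tip unit',(q@[np.cos(a),np.sin(a)]).round(1),(q@[-np.sin(a),np.cos(a)]).round(1),tip[2].round(1))
E
python3 -c "
from go import *
go(0,-61.5,80)"
```

```text
Traceback (most recent call last):
  File "go.py", line 10, in go
    d=tcp-s['ee_pos'];print('t',round(s['time_s'],2),'pos',s['ee_pos'].round(1),'rot',s['ee_rot'].round(2),'F',s['force'].round(1),'w',s['gripper_width'].round(1))
                                                                                                                                       ^^^^^^^^^^^^^^^^^^^^^^^^
AttributeError: 'float' object has no attribute 'round'
```

```bash
sed -i "s/s\['gripper_width'\].round(1)/round(s['gripper_width'],1)/" go.py; python3 -c "
from go import *
go(0,-61.5,80)"
```

```text
t 0.1 pos [201.8 538.3 404. ] rot [-90.     0.09  69.45] F [-0.5 -0.5  0.6] w 91.1
turn [-1.000e-04 -1.219e-01 -1.600e-03] shift [-479.2  133.8 -533.3] norm 729.0
tip unit -471.1 478.9 213.0
```

Call:
carry_out:
  increments:
    - [[0,0,0],[-24,0,-27],1]
    - [[0,-0.03,0],[-48,0,-54],1]
    - [[0,-0.06,0],[-72,0,-81],1]
    - [[0,-0.09,0],[-96,0,-108],1]
    - [[0,-0.122,0],[-120,0,-135],1]
    - [[0,-0.122,0],[-144,0,-162],1]
    - [[0,-0.122,0],[-168,0,-189],1]
    - [[0,-0.122,0],[-192,0,-216],1]
    - [[0,-0.122,0],[-216,0,-243],1]
    - [[0,-0.122,0],[-240,0,-270],1]
  force: 40

```text
time_s: 0.93
ee_pos: [370.7, 217.1, 404.6]
ee_rot: [-90.0, 0.0, 76.4]
force: [0.4, 0.9, 0.1]
gripper_width: 27.5
```

```bash
python3 -c "
from go import *
go(0,-61.5,80)"
```

```text
t 0.93 pos [370.7 217.1 404.6] rot [-8.999e+01  1.000e-02  7.645e+01] F [0.4 0.9 0.1] w 27.5
turn [-0.0002  0.0003 -0.0001] shift [-268.2  133.6 -231.5] norm 379.0
tip unit -231.6 206.6 213.6
```

Call:
carry_out:
  increments:
    - [[0,0,0],[-33,12,-29],1]
    - [[0,0,0],[-66,24,-58],1]
    - [[0,0,0],[-99,36,-87],1]
    - [[0,0,0],[-132,48,-115],1]
    - [[0,0,0],[-165,62,-143],1]
    - [[0,0,0],[-198,76,-171],1]
    - [[0,0,0],[-228,90,-197],1]
    - [[0,0,0],[-254,106,-219],1]
    - [[0,0,0],[-266,122,-229],1]
    - [[0,0,0],[-268,126,-231],1]

```text
time_s: 1.77
ee_pos: [533.3, -100.0, 275.1]
ee_rot: [-89.8, 0.1, 76.2]
force: [1.1, 0.9, 0.0]
gripper_width: 0.8
```

Run:
```python
from go import *
go(0,-61.5,60)
for n in ('scene','top'):
    f=grab(n)
    q=proj(f,np.r_[U(0,-61),46])[0];print(n,q)
    x,y=q.round().astype(int);im=f['frame'][max(0,y-50):y+50,max(0,x-65):x+65]
    cv2.imwrite(f'/tmp/{n}.png',cv2.resize(im,(400,308),interpolation=cv2.INTER_CUBIC))
cv2.imwrite('pics/c2.png',np.hstack([cv2.imread('/tmp/scene.png'),cv2.imread('/tmp/top.png')]))
```

```text
t 1.77 pos [ 533.3 -100.   275.1] rot [-89.83   0.09  76.21] F [1.1 0.9 0. ] w 0.8
turn [-0.003  -0.0039 -0.0016] shift [ 2.1 24.1  0.8] norm 24.0
tip unit 0.3 -63.8 84.1
scene [275.19995095 192.50486198]
top [268.06679445 181.38969439]
```

View pics/c2.png

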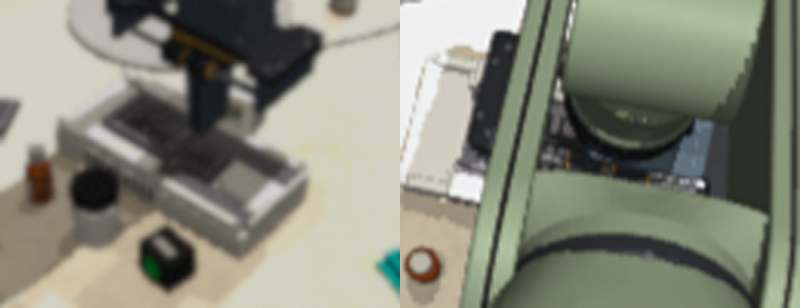

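The scene half shows the closed fingers over the tab at crop (205,115), and the arm hides the tab in the top half. I'll go down to just above it.

Call:
carry_out:
  increments:
    - [[0,0,0],[0,8,0],1]
    - [[0,0,0],[0,18,0],1]
    - [[0,0,0],[0,26,0],1]
    - [[0,0,0],[0,32,0],1]
    - [[0,0,0],[0,34,0],1]
    - [[0,0,0],[0,34,0],1]

```text
time_s: 2.37
ee_pos: [531.8, -95.3, 244.2]
ee_rot: [-89.9, -0.0, 76.5]
force: [0.5, -0.2, 0.0]
gripper_width: 0.2
```

```bash
python3 -c "
from go import *
go(0,-62,36)"
```

```text
t 2.37 pos [531.8 -95.3 244.2] rot [-89.93  -0.    76.48] F [ 0.5 -0.2  0. ] w 0.2
turn [-0.0012  0.0009  0.0001] shift [-2.8 17.2 -1.6] norm 17.0
tip unit -1.8 -59.2 53.2
```

Call:
carry_out:
  increments:
    - [[0,0,0],[-2,2,-1],1]
    - [[0,0,0],[-3,4,-1.5],1]
    - [[0,0,0],[-3,7,-1.5],1]
    - [[0,0,0],[-3,10,-1.5],1]
    - [[0,0,0],[-3,13,-1.5],1]
    - [[0,0,0],[-3,15,-1.5],1]
    - [[0,0,0],[-3,16,-1.5],1]
    - [[0,0,0],[-3,17,-1.5],1]
    - [[0,0,0],[-3,17,-1.5],1]
    - [[0,0,0],[-3,17,-1.5],1]

```text
time_s: 3.2
ee_pos: [533.1, -99.3, 227.8]
ee_rot: [-90.1, 0.0, 76.4]
force: [0.5, -1.7, 2.8]
gripper_width: 0.2
```

```bash
python3 -c "
from go import *
go(0,-62,36)"
```

```text
t 3.2 pos [533.1 -99.3 227.8] rot [-9.005e+01  1.000e-02  7.644e+01] F [ 0.5 -1.7  2.8] w 0.2
turn [ 0.0009  0.0001 -0.0001] shift [0.8 0.8 0.6] norm 1.0
tip unit 0.7 -62.9 36.8
```

Call:
carry_out:
  increments:
    - [[0,0,0],[0,0.7,0],1]
    - [[0,0,0],[0,1.4,0],1]
    - [[0,0,0],[0,2,0],1]
    - [[0,0,0],[0,2,0],1]

```text
time_s: 3.53
ee_pos: [533.1, -99.2, 227.0]
ee_rot: [-90.1, 0.0, 76.4]
force: [-2.6, -0.8, 12.7]
gripper_width: 0.8
```

The tab has bottomed: 12.7 N with the tip at 36 mm. Now I'll lift and move behind the cover.

Call:
carry_out:
  increments:
    - [[0,0,0],[0,-8,0],1]
    - [[0,0,0],[0,-24,0],1]
    - [[0,0,0],[0,-40,0],1]
    - [[0,0,0],[20,-48,0],1]
    - [[0,0,0],[50,-48,0],1]
    - [[0,0,0],[80,-48,0],1]
    - [[0,0,0],[105,-48,0],1]
    - [[0,0,0],[120,-48,0],1]
    - [[0,0,0],[126,-48,0],1]
    - [[0,0,0],[126,-48,0],1]

```text
time_s: 4.37
ee_pos: [562.3, 24.6, 273.2]
ee_rot: [-89.9, -0.0, 76.5]
force: [0.6, 0.6, 0.1]
gripper_width: 0.6
```

Run:
```python
from go import *
go(0,63,42)
f=grab('scene')
q=proj(f,np.r_[U(0,0),50])[0]
x,y=q.round().astype(int);im=f['frame'][max(0,y-50):y+60,max(0,x-65):x+80]
cv2.imwrite(f'pics/c3.png',cv2.resize(im,None,fx=5,fy=5,interpolation=cv2.INTER_CUBIC))
b=grab('top')
print('tab', [(q,proj(b,np.r_[U(0,q),36])[0].round(0),world(b,*proj(b,np.r_[U(0,q),36])[0])[2].round(1)) for q in (-50,-57,-65,-73)])
```

```text
t 4.37 pos [562.3  24.6 273.2] rot [-89.93  -0.    76.55] F [0.6 0.6 0.1] w 0.6
turn [-0.0013  0.0021  0.    ] shift [-1.4 40.2 -0.1] norm 40.0
tip unit -0.3 64.4 82.2
tab [(-50, array([263., 181.]), np.float64(38.8)), (-57, array([266., 182.]), np.float64(34.6)), (-65, array([269., 182.]), np.float64(36.1)), (-73, array([273., 183.]), np.float64(31.8))]
```

View pics/c3.png

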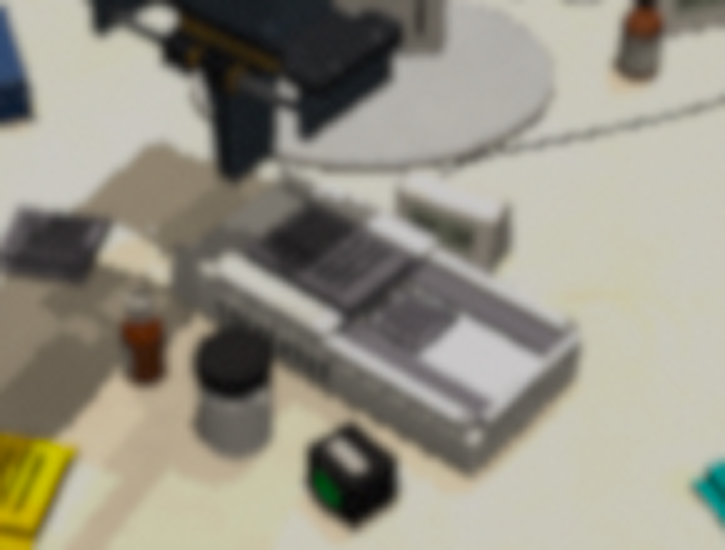

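The tab (405,315) is flush with the floor, and depth there reads about 35 mm. The cover is still seated at (340,250), and the fingers are behind it at (240,165). Next I'll descend to a tip height of 42 mm.

Call:
carry_out:
  increments:
    - [[0,0,0],[0,8,0],1]
    - [[0,0,0],[0,18,0],1]
    - [[0,0,0],[0,28,0],1]
    - [[0,0,0],[0,36,0],1]
    - [[0,0,0],[-1,39.5,0],1]
    - [[0,0,0],[-1,39.5,0],1]
    - [[0,0,0],[-1,39.5,0],1]

```text
time_s: 5.05
ee_pos: [562.2, 22.2, 233.9]
ee_rot: [-90.0, 0.0, 76.4]
force: [0.9, 0.0, 0.5]
gripper_width: 0.4
```

```bash
python3 -c "
from go import *
go(0,-46,42)"
```

```text
t 5.05 pos [562.2  22.2 233.9] rot [-89.96   0.    76.42] F [0.9 0.  0.5] w 0.4
turn [-0.0006 -0.0003 -0.0001] shift [-108.1    0.9    0.3] norm 108.0
tip unit 0.2 62.1 42.9
```

Call:
carry_out:
  increments:
    - [[0,0,0],[-4,0,0],1]
    - [[0,0,0],[-8,0,0],1]
    - [[0,0,0],[-12,0,0],1]
    - [[0,0,0],[-16,0,0],1]
    - [[0,0,0],[-20,0,0],1]
    - [[0,0,0],[-25,0,0],1]
    - [[0,0,0],[-30,0,0],1]
    - [[0,0,0],[-35,0,0],1]
    - [[0,0,0],[-38,0,0],1]
    - [[0,0,0],[-40,0,0],1]

```text
time_s: 5.88
ee_pos: [552.7, -17.0, 234.3]
ee_rot: [-90.0, -0.0, 76.4]
force: [0.2, 1.3, 1.3]
gripper_width: 0.2
```

Run:
```python
from go import *
go(0,-39.5,42)
f=grab('scene')
q=proj(f,np.r_[U(0,0),50])[0]
x,y=q.round().astype(int);im=f['frame'][max(0,y-50):y+60,max(0,x-65):x+80]
cv2.imwrite(f'pics/c4.png',cv2.resize(im,None,fx=5,fy=5,interpolation=cv2.INTER_CUBIC))
```

```text
t 5.88 pos [552.7 -17.  234.3] rot [-9.00e+01 -1.00e-02  7.64e+01] F [0.2 1.3 1.3] w 0.2
turn [ 0.0001 -0.0005  0.0002] shift [-61.2   1.3   0.3] norm 61.0
tip unit 0.4 21.8 43.3
```

View pics/c4.png

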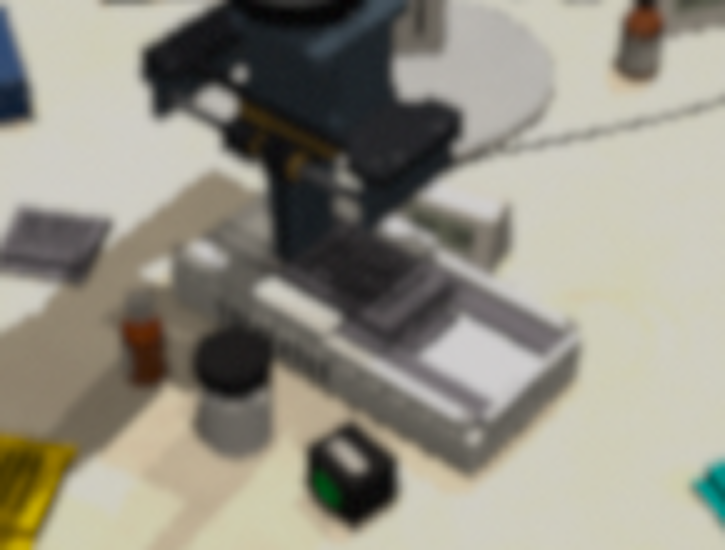

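The cover is sliding forward onto the tab with its front edge near (400,335), flat and straight, at about 1.3 N. I'll continue the push.

Call:
carry_out:
  increments:
    - [[0,0,0],[-5,0,0],1]
    - [[0,0,0],[-11,0,0],1]
    - [[0,0,0],[-18,0,0],1]
    - [[0,0,0],[-25,0,0],1]
    - [[0,0,0],[-32,0,0],1]
    - [[0,0,0],[-39,0,0],1]
    - [[0,0,0],[-46,0,0],1]
    - [[0,0,0],[-52,0,0],1]
    - [[0,0,0],[-57,0,0],1]
    - [[0,0,0],[-60,0,0],1]

```text
time_s: 6.77
ee_pos: [538.6, -75.6, 234.2]
ee_rot: [-90.0, 0.0, 76.4]
force: [0.5, 1.6, 0.1]
gripper_width: 0.2
```

Call:
carry_out:
  increments:
    - [[0,0,0],[0,0,0],1]
    - [[0,0,0],[0,0,0],1]

```text
time_s: 6.93
ee_pos: [538.7, -75.0, 234.2]
ee_rot: [-90.0, -0.0, 76.4]
force: [1.0, -0.4, 0.7]
gripper_width: 0.3
```

Run:
```python
from go import *
go(0,-39.5,42)
```

```text
t 6.93 pos [538.7 -75.  234.2] rot [-89.99  -0.    76.42] F [ 1.  -0.4  0.7] w 0.3
turn [-0.0002 -0.0002  0.    ] shift [-1.6  1.2  0.3] norm 2.0
tip unit 0.3 -37.9 43.2
```

Call:
carry_out:
  increments:
    - [[0,0,0],[6,0,0],1]
    - [[0,0,0],[16,0,0],1]
    - [[0,0,0],[20,-10,0],1]
    - [[0,0,0],[20,-40,0],1]
    - [[0,0,0],[20,-75,0],1]
    - [[0,0,0],[40,-105,15],1]
    - [[0,0,0],[65,-125,40],1]
    - [[0,0,0],[90,-140,65],1]
    - [[0,0,0],[115,-150,90],1]
    - [[0,0,0],[140,-150,115],1]

```text
time_s: 7.77
ee_pos: [459.1, 90.1, 387.5]
ee_rot: [-90.3, -0.2, 76.5]
force: [1.4, 0.4, -0.0]
gripper_width: 0.3
```

Call:
carry_out:
  increments:
    - [[0,0,0],[25,0,25],1]
    - [[0,0,0],[50,0,50],1]
    - [[0,0,0],[75,0,75],1]
    - [[0,0,0],[100,0,100],1]
    - [[0,0,0],[120,0,120],1]
    - [[0,0,0],[130,0,130],1]
    - [[0,0,0],[130,0,130],1]

```text
time_s: 8.35
ee_pos: [362.1, 247.5, 385.1]
ee_rot: [-90.0, -0.1, 76.7]
force: [0.3, -0.3, 0.2]
gripper_width: 0.4
```

Run:
```python
from go import *
go(0,-39.5,42)
b0=load('top');o=cv2.imread('pics/top.png')
f=grab('scene');b=grab('top')
def crop(f,P,w,h):
    x,y=proj(f,P)[0].round().astype(int);return cv2.resize(f['frame'][y-h:y+h,x-w:x+w],(800,300*1),interpolation=cv2.INTER_CUBIC)
cv2.imwrite('pics/c5.png',np.vstack([crop(f,np.r_[U(0,-30),50],96,36),crop(b,np.r_[U(0,-30),40],133,50)]))
from fit import cloud
P=cloud(b);a=np.radians(YA);d=P[:,:2]-PO
x=d@[np.cos(a),np.sin(a)];y=d@[-np.sin(a),np.cos(a)]
m=(abs(x)<25)
for y0 in range(-146,45,8):
    k=m&(abs(y-y0)<4);print(y0,np.median(P[k,2]).round(1),end=' | ')
k=(abs(x)<45)&(abs(y+93)<60)&(P[:,2]>51);print('\nraised',k.sum(),x[k].min(),x[k].max(),y[k].min(),y[k].max(),P[k,2].std())
for n,lo,hi in (('flangeL',-40,-32),('flangeR',32,40)):
    k=(x>lo)&(x<hi)&(abs(y+91)<35);print(n,np.median(P[k,2]))
```

```text
t 8.35 pos [362.1 247.5 385.1] rot [-90.    -0.09  76.72] F [ 0.3 -0.3  0.2] w 0.4
turn [0.0001 0.005  0.0016] shift [-275.1  151.7 -245.6] norm 399.0
tip unit -247.0 234.4 194.1
-146 44.9 | -138 34.0 | -130 50.5 | -122 54.3 | -114 54.6 | -106 54.0 | -98 54.4 | -90 54.4 | -82 54.6 | -74 54.7 | -66 54.5 | -58 54.4 | -50 53.2 | -42 35.1 | -34 35.6 | -26 35.4 | -18 35.7 | -10 35.5 | -2 35.9 | 6 35.3 | 14 35.8 | 22 36.1 | 30 35.7 | 38 34.9 | 
raised 914 -36.1401285846505 41.29627951709527 -128.76876063626477 -33.28139280354004 1.5611336028019316
flangeL 43.830047950322125
flangeR 42.97834782652601
```

View pics/c5.png

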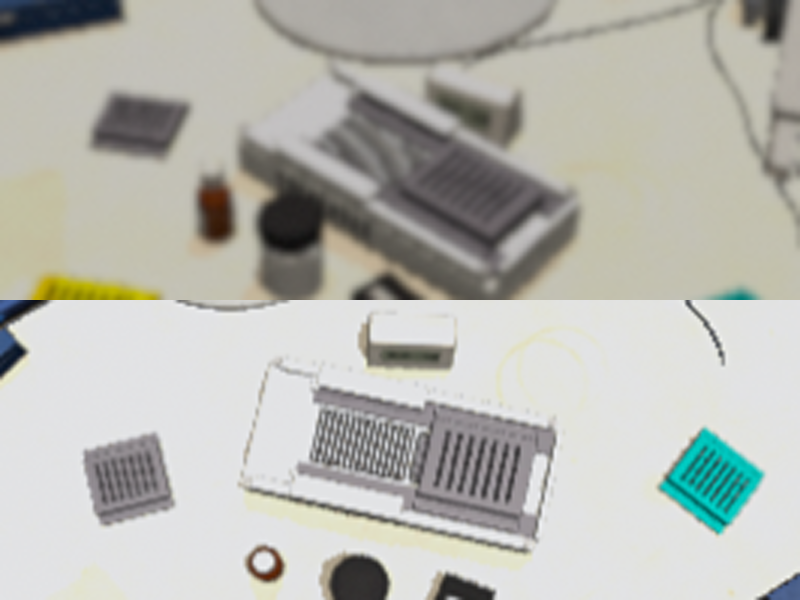

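The cover lies flat on the free end of the runners at lower-view (475,470). Its rear edge is just past the lip ends at (425,405), and the pleated filter is bare at (365,440). Depth puts the cover at about y = -49 to -130, with its top at 54.4 mm, and the bystanders haven't moved. Handing in.

```bash
python3 -c "
from workcell import env
print(env.job_done())"
```

```text
the job is handed in; nothing more can be done
None
```

I opened the filter unit and handed the job in after about 8.4 s of robot time; the filter now lies bare.

- **Tab:** I pressed it with the closed fingertips until it bottomed, reading 12.7 N with the tip at 36 mm. Depth over it afterwards was about 35 mm, though single pixels scattered between 32 and 39 mm.
- **Cover:** I pushed it from its rear end about 90 mm along the runners, reading under 2 N at the end of each push. I then backed the arm off and moved it clear.

**Last checks:**
- **Position:** The cover lies at about y = -49 to -130 of the unit, roughly 9 mm past the lip ends and short of the end stop.
- **Flatness:** Its top is at 54.4 mm against the expected 54, and its flanges are at 43–44 mm against 43, so it rests flat.
- **Filter:** It shows at about 35.5 mm along the whole opening.
- **Bystanders:** In the last picture they look to be where they were; I compared them by eye only. The filter cube was partly outside that crop.
- **Disagreement:** One check of the cover's raised part was muddied by stray points on the lips and side walls, giving y up to -33. I relied on the height profile and the picture instead.

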